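# Fetch the tea scoop from under the jar lid

## Task

In the big green tray a bamboo tea scoop lies buried under a wooden jar lid. Lift the lid off and set it down (do not drop it) flat, knob up, on the free middle of that tray's floor, leaving the scoop where it lies; then take out the scoop and set it down on the wooden tea board, open side up, in the middle of the clear strip beside the two cups and lengthwise along the board. Do not tip the lid over.

Things in the scene. Friction and masses are not known exactly. Their poses are not given: they have to be found in the camera images.
- scoop_center (a point): Centre (half-way up) of the bamboo scoop: open trough 160 mm long (its x), 46 wide (y), 22 high (z up), upright long sides, 90 g. Lies on the big tray's floor near its +y or -y end, lengthwise along the tray's x, under the lid: only its ends show. Grip it at mid-length, fingers outside both long sides. (The bare scoop in the small back tray is not wanted.)
- lid_knob (a point): Centre of the knob of the wooden jar lid (z up out of the knob). Disc 110 mm across, 10 thick; knob an upright cylinder 22 across, 24 high, on its middle. This point is 22 mm above the lid's underside, 12 above the disc's top face, 12 below the knob's top. The disc starts loose on the scoop's rims, its underside 22 mm above the tray floor. 130 g.
- tray: Big green plastic tray, fixed: 270 mm (its x) by 370 (y), 50 high, walls and floor 5 thick, lip 8 mm out at the rim. Origin: centre of its underside, on the table. The scoop lies about 115 mm from the middle along y, at either end; a thin dark tea pick (135 x 14 x 12 mm, along x) lies about as far towards the other end. The floor between is free.
- board: Wooden tea board, fixed: slab 260 mm long (its x), 200 wide (y), 18 thick. Origin: centre of its underside, on the table. Two small white cups (42 mm across, 34 high) stand on it in a row along x at y = +65 mm; the rest is a clear strip with its middle at x = 0, y = -35 mm, 18 mm above the origin.
Things that resemble listed ones, but are neither listed nor needed, are in the scene too. Of the things like the part that bears lid_knob, leave any that is turquoise; of the rest the larger one is meant.

How it is judged:
On the way, in this order (a step that is already met when the one before it is completed fails the run):
1. the lid, still in the hand, is brought down level to within 12 mm of the tray's floor (z of lid_knob in the frame of tray below 0.039 m and angle between lid_knob's own z axis and vertical below 0.2 rad and contact force between the fingers and lid above 0.2 N), for 0.05 s.
2. the lid lies flat on the tray's floor, let go, with the scoop still within 40 mm of where it lay (z of lid_knob in the frame of tray below 0.032 m and angle between lid_knob's own z axis and vertical below 0.1 rad and contact force between the fingers and lid below 0.1 N and distance of scoop_center from where it was at the start of the episode below 0.04 m), for 0.2 s.
3. the scoop, still in the hand, is brought down to within 12 mm of the board's top (z of scoop_center in the frame of board below 0.041 m and x of scoop_center in the frame of board between -0.05 and 0.05 m and y of scoop_center in the frame of board between -0.085 and 0.015 m and contact force between the fingers and scoop above 0.2 N), for 0.05 s.
At the end, for the whole second after the job is handed in: Scoop at rest on the tea board, open side up, level within 6 degrees, centre within 30 mm in x and y of the clear strip's middle, length within 15 degrees of the board's, either way round; lid at rest, flat within 6 degrees, knob up, on the big tray's floor; both let go (x of scoop_center in the frame of board between -0.03 and 0.03 m and y of scoop_center in the frame of board between -0.065 and -0.005 m and z of scoop_center in the frame of board between 0.024 and 0.034 m and angle between each of scoop_center, lid_knob's own z axis and vertical below 0.1 rad and angle between the x axis of scoop_center and the x axis of board, either way round below 0.26 rad and z of lid_knob in the frame of tray below 0.032 m and y of lid_knob in the frame of tray between -0.13 and 0.13 m and x of lid_knob in the frame of tray between -0.085 and 0.085 m and linear speed of each of scoop, lid below 0.02 m/s); the robot touches nothing.
It fails at once if the lid is tipped over (beyond 45 degrees) (angle between lid_knob's own z axis and vertical above 0.785 rad).
It also fails if it takes over 64 s, if anything falls off the work surface, if the arm or the gripper's body presses on something with over 40 N, if the wrist force passes 120 N, or if a joint passes its speed limit or range.

## Robot

A 6-joint arm with a two-finger parallel gripper is mounted at the origin on the work surface. World frame = base frame: x ahead of the robot, y to its left, z up, the work surface at z = 0. Lengths are in m, angles in rad, forces in N, time in s.
With the tool pointing down it reaches from about 0.3 to 0.825 m from the base axis. Payload 5.4 kg.
Tool frame: the origin (TCP) lies midway between the tips of the shut fingers; the grasp point (between the pads) lies 19 mm behind it; z points along the fingers, y is the direction in which the jaws open and shut (so a half turn about z gives the same grasp; the last joint's range is limited). The gripper opens to 92 mm and grips with 3 to 60 N. Pads are 20 mm wide; open, the fingers measure 128 mm over their backs; the gripper's body (75 mm by 189 mm) begins 69 mm behind the grasp point.
Start: joints at [-1.355, 0.158, 1.597, -0, 1.386, -0.21], TCP at [0.237, -0.524, 0.215] pointing down, gripper open.
Joint ranges: [-2.91, 2.91], [-0.94, 2.29], [0.18, 2.7], [-1.29, 4.43], [0.17, 2.64], [-3, 3]. Speed limits (rad/s): [2.57, 2.57, 3.14, 3.14, 3.14, 3.14].

## Interface

Orientations are given as a unit quaternion [x, y, z, w].
In Python, from workcell import state, capture, camera_model, hand_in gives the robot as it stands.
- The arm moves only by the shell command python3 -m crank 'ROWS' [FORCE]. ROWS is a JSON object of lists of equal length, an entry for each row: "fingers": the opening, from -1 (shut) to 1 (fully open), so that 0 is half open; "travel": the shift along the tool's x, y, z in mm, a list of three; "roll": the turn about the tool's z in degrees. A call has exactly 8 rows; each row shifts and turns the commanded pose from where the row before left it, along the tool's axes as they then stand; what a row does not reach is not made up. A row lasts 1/10 s, in which the tool goes at most 50 mm and 8.59 degrees, less where a joint would pass 70% of its speed; a pose out of reach is approached as far as the arm can. A call is refused whole if a number of a shift passes 50 or a number of a turn 8.59, either way. A call with a gripper value outside its range is refused whole. The fingers move at their own pace and stop on an object; FORCE is the grip in N (left out, the last holds). Time passes only in rows, so rows that do not move let the fingers close, or fill a call up. It gives the time, the measured TCP pose, the force and the opening at its end, in the units of the state.
- state(): the state, without advancing time (a new reading comes with each control period).
- capture(name): name is "side" or "top" or "wrist"; returns the picture (480x640x3 uint8, red, green, blue); there is no depth.
- camera_model(name): a dict with "intrinsics" (3x3 intrinsics, pixels), "dist_coeffs" ([k1, k2, p1, p2, k3] as OpenCV has them; the pictures are not rectified), "rvec" (rotation vector, rad) and "tvec" (3), from world to camera coordinates, as OpenCV has them. Camera axes: x right, y down, z forward; pixel columns grow to the right and rows downward; lengths in m; the calibration is good to about 2 mm. A picture is of the moment at which its call begins: read the wrist's pose just before it. camera_model takes no time and is no camera call; for the wrist camera it gives the pose at the moment of the call.
- hand_in(): hands the job in, once; it reports no verdict.
The state is a dict: "time_s": time; "q": joint angles; "joint_vel": joint speeds; "joint_torque": joint torques, N m; "tcp_pos": TCP position; "tool_rot": TCP orientation; "force": force on the tool from outside, world axes, zero at the start; "torque": the same for the moment, N m; "width": finger opening in m.
Only numpy, scipy, OpenCV 4.12 (cv2) and the standard library are available. Lean on these libraries where they do the work, as an engineer would, in place of code of your own. Each camera call takes 0.05 s, during which the arm holds its last target. There are 200 camera calls.

## Working session

There is one attempt and no reset: what is moved stays moved. The work goes in short steps, Python scripts to look and compute and a shell command to move; the robot and the scene stay as the last step left them, time stands still between calls to the robot, and variables do not carry over. Pictures are saved under pics/ and viewed, about 8 in all and at most 12, crops included, and the job is handed in when it is done.

```bash
mkdir -p pics; ls
cat > h.py <<'E'
import numpy as np,cv2
from workcell import state,capture,camera_model
from scipy.spatial.transform import Rotation as R
def cam(n):
    m=camera_model(n);K=np.array(m["intrinsics"],float);d=np.array(m["dist_coeffs"],float)
    return K,d,np.array(m["rvec"],float).ravel(),np.array(m["tvec"],float).ravel()
def snap(n,f):
    c=cam(n);im=capture(n);cv2.imwrite("pics/"+f+".png",im[:,:,::-1]);return im,c
def p2w(c,uv,z):
    K,d,r,t=c;uv=np.array(uv,float).reshape(-1,1,2)
    n=cv2.undistortPoints(uv,K,d).reshape(-1,2);Rm=cv2.Rodrigues(r)[0]
    o=-Rm.T@t;D=np.c_[n,np.ones(len(n))]@Rm
    return o+D*((z-o[2])/D[:,2])[:,None]
def w2p(c,P):
    K,d,r,t=c;return cv2.projectPoints(np.array(P,float).reshape(-1,3),r,t,K,d)[0].reshape(-1,2)
E
python3 -c "
from h import *
snap('top','top0');snap('side','side0');s=state();print(s)
print(R.from_quat(s['tool_rot']).as_matrix().round(3))"
```

```text
pics
{'time_s': 0.1, 'q': array([-1.35507959e+00,  1.59015176e-01,  1.59807439e+00,  2.84167214e-05,
        1.38621912e+00, -2.10053277e-01]), 'joint_vel': array([-0.00013444, -0.0006758 , -0.00158165, -0.00071776,  0.00025072,
        0.00037843]), 'joint_torque': array([ 6.60691785e-05, -3.86506820e+01, -3.22958028e+01,  7.03795440e-02,
        3.39611352e-02, -4.29793477e-05]), 'tcp_pos': array([ 0.23737888, -0.52309955,  0.213717  ]), 'tool_rot': array([ 9.77425630e-01,  2.11278018e-01,  1.15350492e-05, -8.58052408e-04]), 'force': array([ 0.14791872,  0.31800574, -0.84063462]), 'torque': array([-0.05706796, -0.03971937, -0.01583248]), 'width': 0.0920904135635625}
[[ 0.911  0.413 -0.   ]
 [ 0.413 -0.911  0.002]
 [ 0.    -0.002 -1.   ]]
```

View pics/top0.png

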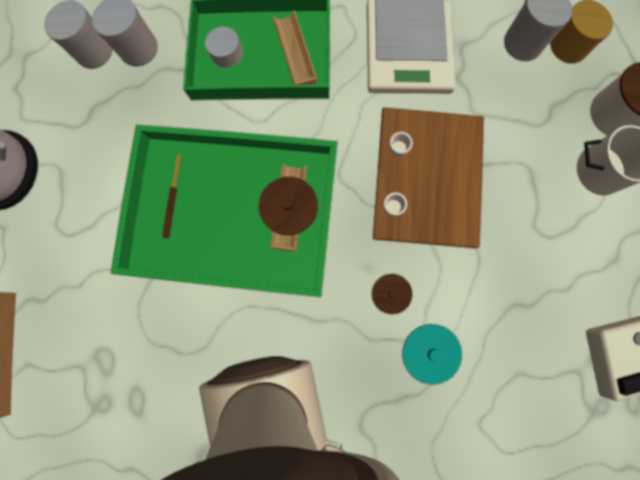

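View pics/side0.png

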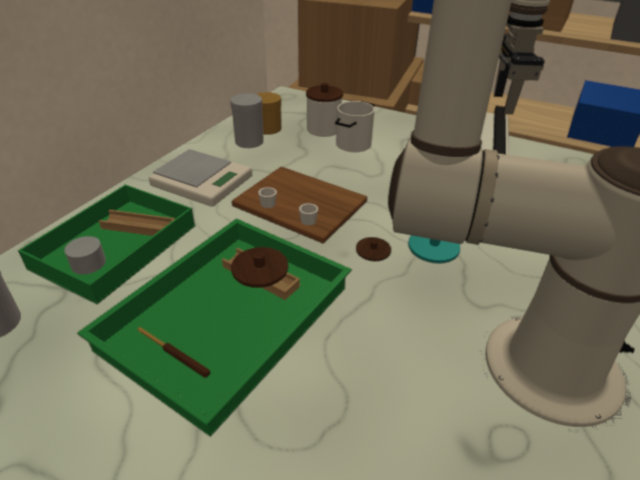

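Top view: lid candidates are the brown lid in the tray (288,206), the small brown lid (392,294), the turquoise one (432,354) and a jar's own lid (635,85). I choose (288,206), since it is the larger brown one and lies on a scoop. The scoop ends are at (294,170) and (285,248); the decoy scoop is at (295,48). Board corners are at about (382,108), (484,116), (479,247) and (374,239), with cups on the left.

Run:
```python
from h import *
im=cv2.imread('pics/top0.png');c=cam('top')
hsv=cv2.cvtColor(im,cv2.COLOR_BGR2HSV)
crop=im[95:310,100:500];cv2.imwrite('pics/crop.png',cv2.resize(crop,None,fx=2,fy=2,interpolation=cv2.INTER_CUBIC))
def blob(m,uv):
    n,l=cv2.connectedComponents(m.astype(np.uint8));k=l==l[uv[1],uv[0]]
    return max(cv2.findContours(k.astype(np.uint8),0,1)[0],key=cv2.contourArea)
H,S,V=[hsv[...,i].astype(int) for i in range(3)]
g=blob((H>45)&(H<75)&(S>130),(210,200))
tr=cv2.minAreaRect(g)
hull=cv2.convexHull(g);
q=cv2.approxPolyDP(hull,8,True).reshape(-1,2);print('tray quad',q.tolist())
W=p2w(c,q,.05);print(W.round(4),[np.linalg.norm(W[i]-W[i-1]).round(4) for i in range(len(W))],W.mean(0))
print('lid px',hsv[200,275],'scoop',hsv[172,294],hsv[243,285],'board',hsv[180,450])
b=blob((H<20)&(S>90)&(V<75),(275,200));(u,v),r,_=None or (cv2.fitEllipse(b)[0],cv2.fitEllipse(b)[1],0)
print('lid',u,v,r,p2w(c,[u,v],.037))
q=cv2.approxPolyDP(cv2.convexHull(blob((H<20)&(S>90)&(V>75),(450,180))),8,True).reshape(-1,2)
W=p2w(c,q,.018);print('board',q.tolist(),W.round(4),[np.linalg.norm(W[i]-W[i-1]).round(4) for i in range(len(W))],W.mean(0))
sm=((H<25)&(S>60)&(V>75));sm[:,:260]=0;sm[:,340:]=0;sm[:160]=0;sm[260:]=0
ys,xs=np.nonzero(sm);print(len(ys));P=p2w(c,np.c_[xs,ys],.02)
rect=cv2.minAreaRect((P[:,:2]*1000).astype(np.float32));print('scoop rect mm',rect, cv2.minAreaRect(np.c_[xs,ys].astype(np.float32)))
```

```text
tray quad [[136, 127], [335, 142], [320, 294], [112, 272]]
[[ 0.6843  0.3459  0.05  ]
 [ 0.6509 -0.0307  0.05  ]
 [ 0.3754 -0.0061  0.05  ]
 [ 0.4097  0.3709  0.05  ]] [np.float64(0.2757), np.float64(0.3781), np.float64(0.2766), np.float64(0.3785)] [0.53008417 0.16998118 0.05      ]
lid px [ 12 163  72] scoop [ 18 126 152] [ 18 125 145] board [ 14 164 118]
lid 285.4950866699219 201.61375427246094 (45.14279556274414, 55.674835205078125) [[0.54206716 0.05877145 0.037     ]]
board [[384, 108], [482, 117], [478, 246], [374, 238]] [[ 0.7323 -0.1249  0.018 ]
 [ 0.7168 -0.3153  0.018 ]
 [ 0.465  -0.2954  0.018 ]
 [ 0.4788 -0.1032  0.018 ]] [np.float64(0.2544), np.float64(0.191), np.float64(0.2526), np.float64(0.1928)] [ 0.59823677 -0.20970088  0.018     ]
1178
scoop rect mm ((533.561279296875, 47.17948913574219), (84.89739990234375, 160.1940460205078), 73.61578369140625) ((292.5153503417969, 208.81410217285156), (45.34257888793945, 85.34565734863281), 18.121862411499023)
```

View pics/crop.png

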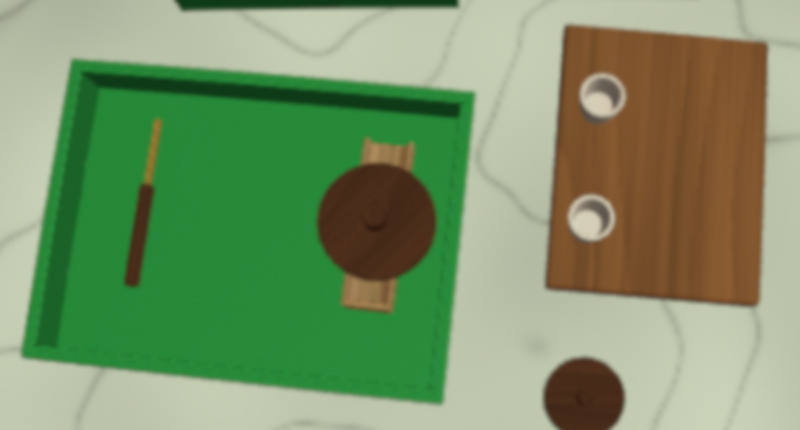

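Crop: the lid disc is centred at about crop (376,221). Scoop corners are (363,138), (414,143), (342,306) and (394,312). The cups are on the board's left (+y) side. This confirms the chosen lid.

```bash
cat >> h.py <<'E'
def go(tx,ty,tz,yaw=None):
    s=state();M=R.from_quat(s['tool_rot']).as_matrix();d=np.array([tx,ty,tz])-s['tcp_pos']
    y=np.degrees(np.arctan2(M[1,0],M[0,0]))
    print('t',round(s['time_s'],2),'tcp',s['tcp_pos'].round(4),'tilt',M[2].round(3),'yaw',y.round(2),'F',s['force'].round(1),'w',round(s['width'],4),'q',s['q'].round(2))
    print('tool mm now:',(M.T@d*1000).round(1))
    if yaw is not None:
        a=np.radians(yaw);N=np.array([[np.cos(a),np.sin(a),0],[np.sin(a),-np.cos(a),0],[0,0,-1]])
        print('roll deg',round(y-yaw,2),'tool mm after:',(N.T@d*1000).round(1))
E
python3 - <<'E'
from h import *
c=cam('top');f=lambda q:np.array(q)/2+[100,95]-.25
print('lid',p2w(c,f([[376.5,221.5]]),.037))
S=p2w(c,f([[363,138],[414,143],[342,306],[394,312]]),.027);print(S.round(4),S.mean(0))
d=S[:2].mean(0)-S[2:].mean(0);print(np.linalg.norm(d),np.degrees(np.arctan2(d[1],d[0])))
B=p2w(c,f([[566,25],[767,42],[758,305],[546,288]]),.018);print(B.round(4),B.mean(0))
for i in range(4):
  d=B[i]-B[i-1];print(np.linalg.norm(d),np.degrees(np.arctan2(d[1],d[0])))
go(.535,.05,.15,-5.1)
E
```

```text
lid [[0.53485676 0.05404751 0.037     ]]
[[0.6168 0.0695 0.027 ]
 [0.6119 0.0217 0.027 ]
 [0.4586 0.085  0.027 ]
 [0.4534 0.0376 0.027 ]] [0.53516206 0.05345289 0.027     ]
0.1591029566809894 -5.651712459126403
[[ 0.7338 -0.1225  0.018 ]
 [ 0.7195 -0.3179  0.018 ]
 [ 0.4627 -0.2968  0.018 ]
 [ 0.4774 -0.1009  0.018 ]] [ 0.59835218 -0.20951803  0.018     ]
0.2573390388957985 -4.822258187039887
0.1959703672129338 -94.19110592229015
0.2576613332320515 175.28788161204034
0.19646236737027672 85.71345430364094
t 0.1 tcp [ 0.2374 -0.5231  0.2137] tilt [ 0.    -0.002 -1.   ] yaw 24.39 F [ 0.1  0.3 -0.8] w 0.0921 q [-1.36  0.16  1.6   0.    1.39 -0.21]
tool mm now: [ 507.7 -398.9   64.6]
roll deg 29.49 tool mm after: [ 245.5 -597.3   63.7]
```

```bash
python3 -m crank '{"fingers":[0.1,0.1,0.1,0.1,0.1,0.1,0.1,0.1],"travel":[[0,0,0],[0,0,0],[0,0,0],[0,0,0],[18,-42,0],[18,-42,0],[18,-42,0],[18,-42,0]],"roll":[7.4,7.4,7.4,7.4,0,0,0,0]}' 20
python3 -m crank '{"fingers":[0.1,0.1,0.1,0.1,0.1,0.1,0.1,0.1],"travel":[[18,-43,0],[18,-43,0],[18,-43,0],[18,-43,0],[18,-43,0],[18,-43,0],[18,-43,0],[18,-43,0]],"roll":[0,0,0,0,0,0,0,0]}'
python3 -c "
from h import *
go(.535,.0538,.1,-5.3)"
```

```text
time_s: 0.9
tcp_pos: [0.3247, -0.361, 0.2141]
tool_rot: [0.999, -0.046, -0.0, -0.0]
force: [0.5, -0.2, 0.2]
width: 0.0504
time_s: 1.7
tcp_pos: [0.4994, -0.0313, 0.2143]
tool_rot: [0.999, -0.045, -0.0, 0.0]
force: [0.4, -0.1, 0.6]
width: 0.0505
t 1.7 tcp [ 0.4994 -0.0313  0.2143] tilt [-0.  0. -1.] yaw -5.2 F [ 0.4 -0.1  0.6] w 0.0505 q [-0.3  -0.04  1.8  -0.    1.38  1.36]
tool mm now: [ 27.8 -88.  114.3]
roll deg 0.1 tool mm after: [ 27.6 -88.1 114.3]
```

```bash
python3 -m crank '{"fingers":[0.1,0.1,0.1,0.1,0.1,0.1,0.1,0.1],"travel":[[9,-29,10],[9,-29,10],[9,-29,10],[0,0,10],[0,0,10],[0,0,0],[0,0,0],[0,0,0]],"roll":[0,0,0,0,0,0,0,0]}'
python3 -c "
from h import *
go(.535,.0538,.1,-5.3)
im,c=snap('wrist','w1')
print(w2p(c,[[.535,.0538,.061],[.535,.0538,.037]]))"
```

```text
time_s: 2.5
tcp_pos: [0.5341, 0.05, 0.1653]
tool_rot: [0.999, -0.046, 0.001, 0.0]
force: [0.2, 0.1, 1.3]
width: 0.0503
t 2.5 tcp [0.5341 0.05   0.1653] tilt [ 0.001  0.    -1.   ] yaw -5.28 F [0.2 0.1 1.3] w 0.0503 q [-0.13  0.1   1.76 -0.    1.28  1.53]
tool mm now: [ 0.5 -3.9 65.3]
roll deg 0.02 tool mm after: [ 0.6 -3.9 65.3]
[[314.75711399 232.11261974]
 [315.21739625 223.19502179]]
```

View pics/w1.png

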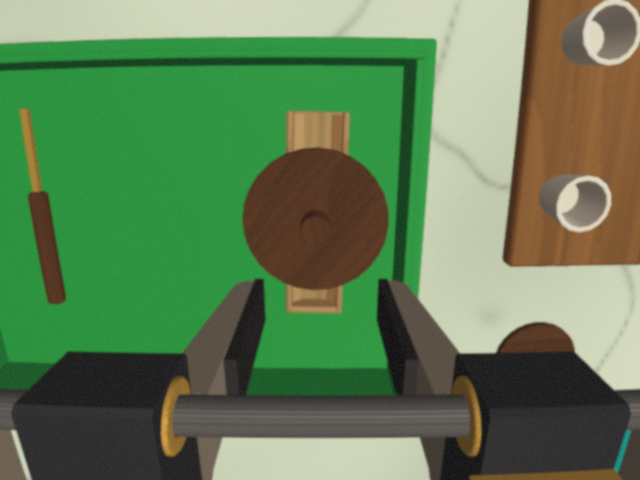

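Wrist view: the disc is centred at (315,219) against a prediction of (315,223), so the lid is about 2 mm further in +x. The jaws straddle the knob along y. I'll descend.

```bash
python3 -m crank '{"fingers":[0.1,0.1,0.1,0.1,0.1,0.1,0.1,0.1],"travel":[[2,-4,20],[0,0,25],[0,0,25],[0,0,20],[0,0,14],[0,0,8],[0,0,5],[0,0,0]],"roll":[0,0,0,0,0,0,0,0]}'
python3 -c "
from h import *
go(.5365,.0537,.041,-5.3)"
```

```text
time_s: 3.35
tcp_pos: [0.5363, 0.0545, 0.0477]
tool_rot: [0.999, -0.045, 0.0, 0.0]
force: [0.1, -0.1, 0.7]
width: 0.0508
t 3.35 tcp [0.5363 0.0545 0.0477] tilt [ 0. -0. -1.] yaw -5.21 F [ 0.1 -0.1  0.7] w 0.0508 q [-0.12  0.26  1.83  0.    1.05  1.54]
tool mm now: [0.2 0.8 6.7]
roll deg 0.09 tool mm after: [0.2 0.8 6.7]
```

```bash
python3 -m crank '{"fingers":[0.1,0.1,0.1,-0.6,-0.8,-0.8,-0.8,-0.8],"travel":[[0,0,4],[0,0,3],[0,0,0],[0,0,0],[0,0,0],[0,0,0],[0,0,0],[0,0,0]],"roll":[0,0,0,0,0,0,0,0]}' 20
python3 -m crank '{"fingers":[-0.8,-0.8,-0.8,-0.8,-0.8,-0.8,-0.8,-0.8],"travel":[[0,0,0],[0,0,-4],[0,0,-6],[0,0,-10],[0,0,-10],[0,0,-10],[0,0,0],[0,0,0]],"roll":[0,0,0,0,0,0,0,0]}' 20
python3 -c "
from h import *
go(.5365,.0537,.041,-5.3)
im,c=snap('wrist','w2')"
```

```text
time_s: 4.15
tcp_pos: [0.5363, 0.0546, 0.0407]
tool_rot: [0.999, -0.045, 0.0, 0.0]
force: [-0.2, 0.1, -0.0]
width: 0.0212
time_s: 4.95
tcp_pos: [0.5364, 0.0546, 0.081]
tool_rot: [0.999, -0.045, 0.0, 0.0]
force: [0.3, 0.4, -1.1]
width: 0.0216
t 4.95 tcp [0.5364 0.0546 0.081 ] tilt [ 0.001  0.    -1.   ] yaw -5.2 F [ 0.3  0.4 -1.1] w 0.0216 q [-0.12  0.21  1.82  0.    1.11  1.54]
tool mm now: [ 0.1  0.9 40. ]
roll deg 0.1 tool mm after: [ 0.2  0.9 40. ]
```

View pics/w2.png

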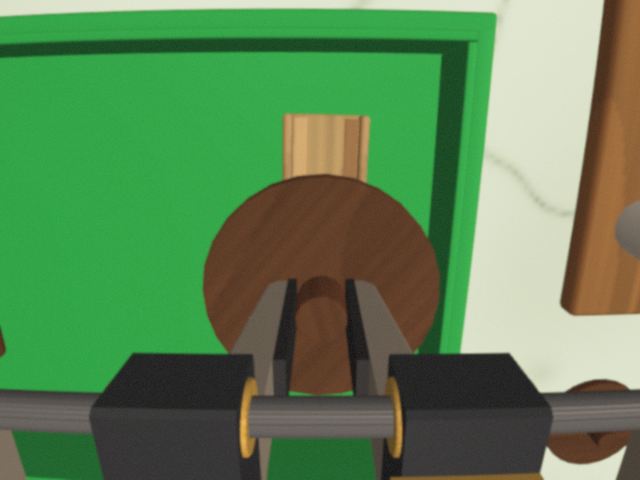

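Wrist view: the lid hangs level in the jaws, disc centre at about (322,285), and the scoop has not moved (end at (327,150)). The -1.1 N reading matches the lid's weight. Next I move it to the tray middle.

```bash
python3 -m crank '{"fingers":[-0.8,-0.8,-0.8,-0.8,-0.8,-0.8,-0.8,-0.8],"travel":[[-1,-10,0],[-3,-25,0],[-4,-32,0],[-4,-32,0],[-3,-25,0],[-1,-10,0],[0,0,0],[0,0,10]],"roll":[0,0,0,0,0,0,0,0]}' 20
python3 -m crank '{"fingers":[-0.8,-0.8,-0.8,-0.8,-0.8,-0.8,-0.8,-0.8],"travel":[[0,0,15],[0,0,12],[0,0,8],[0,0,5],[0,0,4],[0,0,2],[0,0,2],[0,0,0]],"roll":[0,0,0,0,0,0,0,0]}' 20
python3 -c "
from h import *
go(.5318,.19,.0187,-5.1)"
```

```text
time_s: 5.8
tcp_pos: [0.5336, 0.1892, 0.0714]
tool_rot: [0.999, -0.045, 0.001, 0.0]
force: [0.0, -0.3, -1.4]
width: 0.0213
time_s: 6.6
tcp_pos: [0.5325, 0.1896, 0.0227]
tool_rot: [0.999, -0.045, 0.0, -0.0]
force: [-0.1, -0.7, -1.5]
width: 0.0214
t 6.6 tcp [0.5325 0.1896 0.0227] tilt [ 0. -0. -1.] yaw -5.2 F [-0.1 -0.7 -1.5] w 0.0214 q [ 0.13  0.36  1.76 -0.    1.02  1.79]
tool mm now: [-0.7 -0.3  4. ]
roll deg -0.1 tool mm after: [-0.7 -0.3  4. ]
```

```bash
python3 -m crank '{"fingers":[-0.8,-0.8,-0.8,-0.8,-0.8,-0.8,-0.8,-0.8],"travel":[[0,0,1],[0,0,1],[0,0,1],[0,0,0.5],[0,0,0.5],[0,0,0],[0,0,0],[0,0,0]],"roll":[0,0,0,0,0,0,0,0]}' 20
python3 -c "
from h import *
go(.5318,.19,.0187,-5.1)"
```

```text
time_s: 7.4
tcp_pos: [0.5324, 0.1895, 0.0187]
tool_rot: [0.999, -0.045, -0.0, 0.0]
force: [-0.1, 0.1, 1.9]
width: 0.0211
t 7.4 tcp [0.5324 0.1895 0.0187] tilt [-0.  0. -1.] yaw -5.2 F [-0.1  0.1  1.9] w 0.0211 q [ 0.13  0.37  1.77 -0.    1.01  1.79]
tool mm now: [-0.6 -0.4  0. ]
roll deg -0.1 tool mm after: [-0.6 -0.4  0. ]
```

Contact: the force went from -1.5 to +1.9 N. I'll release and rise.

```bash
python3 -m crank '{"fingers":[-0.4,-0.2,0.1,0.1,0.1,0.1,0.1,0.1],"travel":[[0,0,0],[0,0,0],[0,0,0],[0,0,0],[0,0,0],[0,0,-5],[0,0,-15],[0,0,-30]],"roll":[0,0,0,0,0,0,0,0]}' 20
python3 -m crank '{"fingers":[0.5,0.5,0.5,0.5,0.5,0.5,0.5,0.5],"travel":[[0,0,-40],[0,0,-40],[0,25,-20],[0,40,0],[0,40,0],[0,25,0],[0,0,0],[0,0,0]],"roll":[0,0,0,0,0,0,0,0]}' 20
python3 -c "
from h import *
go(.536,.0536,.1,-5.3)
im,c=snap('wrist','w3')
a=np.radians(-5.3);C=np.array([.5355,.0535,.027])
print(w2p(c,[C+[x*np.cos(a)-y*np.sin(a),x*np.sin(a)+y*np.cos(a),0] for x in(-.08,.08) for y in(-.023,.023)]).round(0).tolist())"
```

```text
time_s: 8.2
tcp_pos: [0.5306, 0.1893, 0.0679]
tool_rot: [0.999, -0.045, -0.002, 0.0]
force: [0.7, 0.2, -0.8]
width: 0.0507
time_s: 9.0
tcp_pos: [0.5209, 0.0601, 0.1697]
tool_rot: [0.999, -0.046, 0.001, -0.0]
force: [-0.2, -0.0, 0.4]
width: 0.0687
t 9.0 tcp [0.5209 0.0601 0.1697] tilt [ 0.001 -0.001 -1.   ] yaw -5.27 F [-0.2 -0.   0.4] w 0.0687 q [-0.12  0.06  1.79  0.    1.29  1.55]
tool mm now: [15.5  5.1 69.7]
roll deg 0.03 tool mm after: [15.6  5.1 69.7]
[[355.0, 296.0], [299.0, 296.0], [360.0, 91.0], [296.0, 91.0]]
```

View pics/w3.png

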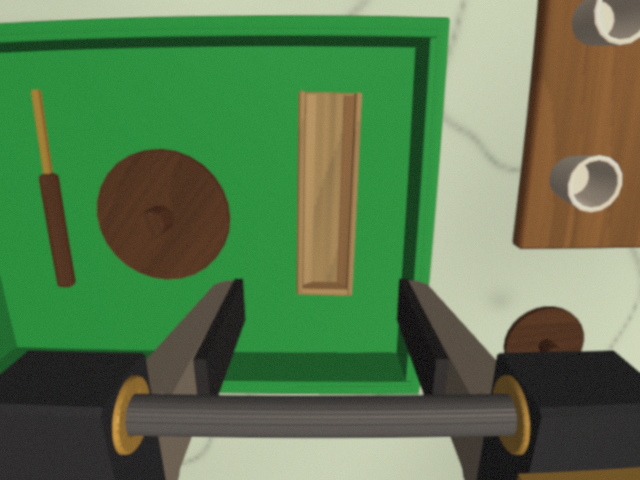

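Wrist view: the lid lies flat at (163,214) with knob up. The scoop is bare, with corners (299,294), (354,295), (361,94) and (301,92), matching the prediction to within 5 px, so I turn about 0.7° more. The path is clear.

```bash
python3 -m crank '{"fingers":[0.5,0.5,0.5,0.5,0.5,0.5,0.5,0.5],"travel":[[8,3,0],[8,3,15],[0,0,30],[0,0,35],[0,0,30],[0,0,20],[0,0,10],[0,0,0]],"roll":[0.7,0,0,0,0,0,0,0]}' 20
python3 -c "
from h import *
go(.536,.053,.009,-6)"
```

```text
time_s: 9.85
tcp_pos: [0.5352, 0.0532, 0.0273]
tool_rot: [0.999, -0.051, -0.001, -0.0]
force: [-1.2, -0.0, 0.2]
width: 0.0688
t 9.85 tcp [0.5352 0.0532 0.0273] tilt [-0.003 -0.    -1.   ] yaw -5.86 F [-1.2 -0.   0.2] w 0.0688 q [-0.13  0.29  1.84  0.    1.01  1.55]
tool mm now: [ 0.9  0.2 18.3]
roll deg 0.14 tool mm after: [ 0.8  0.2 18.3]
```

```bash
python3 -m crank '{"fingers":[0.5,0.5,0.5,0.5,0.5,0.2,0,-0.2],"travel":[[0,0,6],[0,0,5],[0,0,4],[0,0,2],[0,0,0],[0,0,0],[0,0,0],[0,0,0]],"roll":[0,0,0,0,0,0,0,0]}' 15
python3 -m crank '{"fingers":[-0.2,-0.2,-0.2,-0.2,-0.2,-0.2,-0.2,-0.2],"travel":[[0,0,0],[0,0,0],[0,0,-3],[0,0,-6],[0,0,-10],[0,0,-10],[0,0,0],[0,0,0]],"roll":[0,0,0,0,0,0,0,0]}' 15
python3 -c "
from h import *
go(.536,.053,.009,-6)"
```

```text
time_s: 10.65
tcp_pos: [0.5361, 0.0526, 0.0118]
tool_rot: [0.999, -0.052, 0.0, -0.0]
force: [-0.8, 1.0, 0.2]
width: 0.0472
time_s: 11.45
tcp_pos: [0.5363, 0.0525, 0.0412]
tool_rot: [0.999, -0.051, 0.001, 0.0]
force: [0.8, -0.2, -0.6]
width: 0.0458
t 11.45 tcp [0.5363 0.0525 0.0412] tilt [ 0.001  0.    -1.   ] yaw -5.9 F [ 0.8 -0.2 -0.6] w 0.0458 q [-0.13  0.27  1.84 -0.    1.03  1.55]
tool mm now: [-0.4 -0.5 32.2]
roll deg 0.1 tool mm after: [-0.4 -0.5 32.2]
```

Holding the scoop (45.8 mm opening, -0.6 N). Next I lift it and carry it over.

```bash
python3 -m crank '{"fingers":[-0.2,-0.2,-0.2,-0.2,-0.2,-0.2,-0.2,-0.2],"travel":[[0,0,-15],[0,0,-30],[0,0,-30],[0,0,-20],[0,0,-5],[5,15,0],[9,28,0],[12,38,0]],"roll":[0,0,0,0,0,0,0,-1.4]}' 15
python3 -m crank '{"fingers":[-0.2,-0.2,-0.2,-0.2,-0.2,-0.2,-0.2,-0.2],"travel":[[12,38,0],[12,38,0],[12,38,0],[10,34,0],[8,30,0],[7,20,0],[0,10,0],[0,0,0]],"roll":[0,0,0,0,0,0,0,0]}' 15
python3 -c "
from h import *
go(.5956,-.2446,.0248,-4.5)
im,c=snap('wrist','w4')
s=state();M=R.from_quat(s['tool_rot']).as_matrix()
a=np.radians(-4.5);B=np.array([.5983,-.2096,.018])
print(w2p(c,[B+[x*np.cos(a)-y*np.sin(a),x*np.sin(a)+y*np.cos(a),0] for x,y in((.13,.1),(.13,-.1),(-.13,.1),(0,-.035))]).round(0).tolist())"
```

```text
time_s: 12.25
tcp_pos: [0.5523, -0.0312, 0.1388]
tool_rot: [0.999, -0.038, -0.002, -0.0]
force: [0.6, -0.7, -1.2]
width: 0.0461
time_s: 13.05
tcp_pos: [0.5967, -0.2441, 0.1389]
tool_rot: [0.999, -0.04, -0.001, -0.001]
force: [0.3, 0.3, -1.2]
width: 0.0458
t 13.05 tcp [ 0.5967 -0.2441  0.1389] tilt [-0.003 -0.001 -1.   ] yaw -4.62 F [ 0.3  0.3 -1.2] w 0.0458 q [-0.58  0.4   1.46 -0.    1.29  1.08]
tool mm now: [ -0.7   0.7 114.1]
roll deg -0.12 tool mm after: [ -1.    0.6 114.1]
[[116.0, 38.0], [421.0, 35.0], [159.0, 378.0], [321.0, 227.0]]
```

View pics/w4.png

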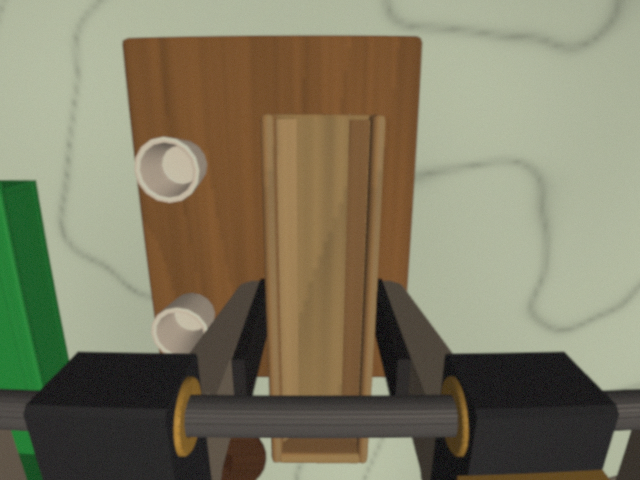

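Wrist view: the scoop is held level along the board, open side up. The board's far edge, (124,38) to (421,38), matches the prediction, and the cups are clear at the left. I'll lower.

```bash
python3 -m crank '{"fingers":[-0.2,-0.2,-0.2,-0.2,-0.2,-0.2,-0.2,-0.2],"travel":[[0,0,15],[0,0,28],[0,0,28],[0,0,20],[0,0,10],[0,0,6],[0,0,2],[0,0,0]],"roll":[0,0,0,0,0,0,0,0]}' 15
python3 -m crank '{"fingers":[-0.2,-0.2,-0.2,-0.2,-0.2,-0.2,-0.2,-0.2],"travel":[[0,0,1],[0,0,1],[0,0,1],[0,0,1],[0,0,0.5],[0,0,0],[0,0,0],[0,0,0]],"roll":[0,0,0,0,0,0,0,0]}' 15
python3 -c "
from h import *
go(.5956,-.2446,.0248,-4.5)"
```

```text
time_s: 13.9
tcp_pos: [0.5985, -0.2429, 0.0323]
tool_rot: [0.999, -0.039, 0.001, 0.0]
force: [0.8, -0.1, -0.3]
width: 0.0457
time_s: 14.7
tcp_pos: [0.598, -0.2429, 0.0271]
tool_rot: [0.999, -0.039, 0.0, 0.0]
force: [0.4, -0.7, -1.6]
width: 0.0457
t 14.7 tcp [ 0.598  -0.2429  0.0271] tilt [ 0.  0. -1.] yaw -4.5 F [ 0.4 -0.7 -1.6] w 0.0457 q [-0.57  0.53  1.52  0.    1.09  1.08]
tool mm now: [-2.2  1.9  2.3]
roll deg -0.0 tool mm after: [-2.2  1.9  2.3]
```

```bash
python3 -m crank '{"fingers":[-0.2,-0.2,-0.2,-0.2,-0.2,-0.2,-0.2,-0.2],"travel":[[-1,1,0.5],[-1,1,0.5],[0,0,0.5],[0,0,0.5],[0,0,0.5],[0,0,0.5],[0,0,0],[0,0,0]],"roll":[0,0,0,0,0,0,0,0]}' 15
python3 -c "
from h import *
go(.5956,-.2446,.0248,-4.5)"
```

```text
time_s: 15.5
tcp_pos: [0.5958, -0.2447, 0.0248]
tool_rot: [0.999, -0.039, -0.0, 0.0]
force: [-2.6, 1.4, 5.9]
width: 0.0459
t 15.5 tcp [ 0.5958 -0.2447  0.0248] tilt [-0.  0. -1.] yaw -4.5 F [-2.6  1.4  5.9] w 0.0459 q [-0.58  0.53  1.52 -0.    1.09  1.07]
tool mm now: [-0.2 -0.1  0. ]
roll deg 0.0 tool mm after: [-0.2 -0.1  0. ]
```

Seated, with 5.9 N contact. I'll release and rise.

```bash
python3 -m crank '{"fingers":[0.1,0.3,0.5,0.5,0.5,0.5,0.5,0.5],"travel":[[0,0,0],[0,0,0],[0,0,0],[0,0,0],[0,0,-5],[0,0,-15],[0,0,-30],[0,0,-40]],"roll":[0,0,0,0,0,0,0,0]}' 15
python3 -m crank '{"fingers":[0.5,0.5,0.5,0.5,0.5,0.5,0.5,0.5],"travel":[[0,0,-40],[0,0,-40],[-30,0,0],[-40,0,0],[-40,0,0],[-20,0,0],[0,0,0],[0,0,0]],"roll":[0,0,0,0,0,0,0,0]}' 15
python3 -c "
from h import *
im,c=snap('wrist','w5')
s=state();print(s['time_s'],s['tcp_pos'],s['force'])
a=np.radians(-4.5);B=np.array([.5983,-.2096,.04])
print(w2p(c,[B+[x*np.cos(a)-y*np.sin(a),x*np.sin(a)+y*np.cos(a),0] for x,y in((.08,-.012),(.08,-.058),(-.08,-.012),(-.08,-.058))]).round(0).tolist())
B[2]=.018
print(w2p(c,[B+[x*np.cos(a)-y*np.sin(a),x*np.sin(a)+y*np.cos(a),0] for x,y in((.13,.1),(.13,-.1),(-.13,.1),(-.13,-.1))]).round(0).tolist())
im,c=snap('top','top1')"
```

```text
time_s: 16.3
tcp_pos: [0.5947, -0.244, 0.1143]
tool_rot: [0.999, -0.039, -0.001, -0.001]
force: [0.5, -0.2, -0.3]
width: 0.0685
time_s: 17.1
tcp_pos: [0.4669, -0.2349, 0.1955]
tool_rot: [0.999, -0.04, 0.001, 0.001]
force: [0.4, -0.7, -0.2]
width: 0.0687
17.15 [ 0.46724395 -0.23490136  0.19519729] [-1.09272355  0.9327849  -0.34500364]
[[286.0, -77.0], [353.0, -77.0], [290.0, 154.0], [349.0, 154.0]]
[[136.0, -133.0], [409.0, -138.0], [164.0, 211.0], [395.0, 211.0]]
```

View pics/w5.png

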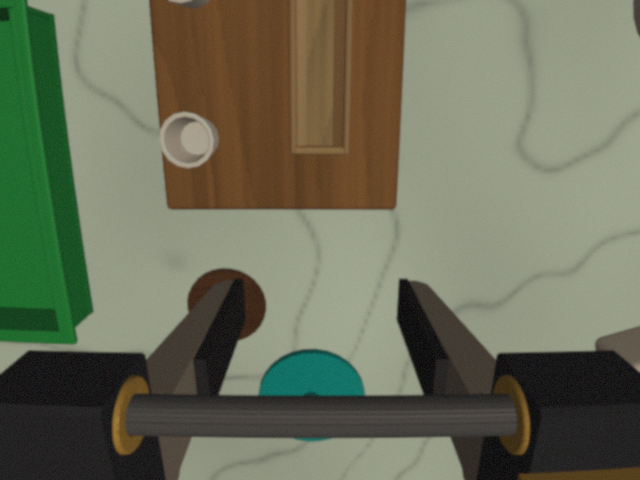

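View pics/top1.png

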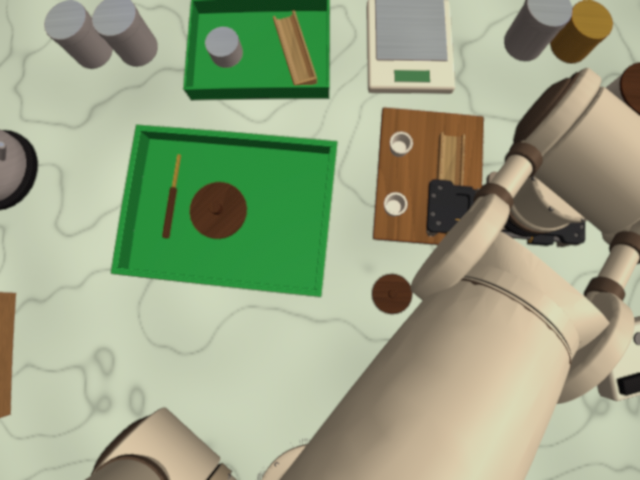

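The wrist view shows the scoop's near end at (291–349,152) against a predicted (290–349,154), open side up along the board. The top view shows the lid flat at (218,210) in the tray's free middle.

```bash
python3 -c "
from workcell import hand_in
print(hand_in())"
```

```text
the job is handed in; nothing more can be done
None
```

I lifted the wooden lid by its knob and set it down flat, knob up, in the middle of the tray floor. I felt contact (+1.9 N) before letting go. I then gripped the scoop at mid-length, set it on the tea board's clear strip (+5.9 N contact), released it, moved clear and handed in at about 17 s of the 64 s allowed.

- **Scoop:** the last wrist picture shows it open side up and lengthwise, with its near end within about 2 px (roughly 2 mm) of where a centred placing should be. The far end was out of the frame or hidden by the arm.
- **Lid:** the last top picture shows it flat and knob up, between the scoop's old place and the tea pick.
- **Scoop left in place:** after the lid was released, the scoop still lay where it started.
- **Disagreements:** no check failed or disagreed, apart from an offset of about 2–3 mm between the top and wrist cameras, within or near the stated calibration. The hand-in reported no verdict.

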